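# Ready the soldering place: tip the brick flat, stand the heat shield up

### The arm

A 6-joint arm with a two-finger parallel gripper is mounted at the origin on the work surface. World frame = base frame: x ahead of the robot, y to its left, z up, the work surface at z = 0. Lengths are in m, angles in rad, forces in N, time in s.
With the tool pointing down it reaches from about 0.25 to 0.775 m from the base axis. Payload 4 kg.
Tool frame: the origin (TCP) lies at the very end of the fingers, on their centre line; the grasp point (between the pads) lies 19 mm behind it; z points along the fingers, y is the line along which they close (so a half turn about z gives the same grasp; the last joint's range is limited). The gripper opens to 94 mm and grips with 3 to 60 N. Pads are 16 mm wide; open, the fingers measure 119 mm over their backs; the gripper's body (75 mm by 177 mm) begins 78 mm behind the grasp point.
Start: joints at [-1.305, 0.087, 1.371, -0, 1.684, -0.103], TCP at [0.198, -0.513, 0.206] pointing down, gripper open.
Joint ranges: [-3.1, 3.1], [-0.76, 2.03], [0.27, 2.55], [-1.08, 4.22], [0.17, 2.65], [-2.57, 2.57]. Speed limits (rad/s): [2.79, 2.79, 3.14, 3.14, 3.14, 3.14].

### API

Orientations are given as [roll, pitch, yaw] about the fixed x, y, z axes, in that order (R = Rz(yaw) Ry(pitch) Rx(roll)).
In Python, from bench import robot gives the robot as it stands. The module is installed in compiled form; this text tells all that it offers.
- The arm moves only by the tool move_arm, never from a script. Its argument "deltas" is one flat list of numbers, 7 for each row, row after row: the turn, a rotation vector about the tool's x, y, z in rad, then the shift along the tool's x, y, z in cm, then the closure, from -1 (fully open) to 1 (shut). A call has 1 to 8 rows; each row is the pose to reach, as a shift and turn from the pose commanded when the call began, along the tool's axes at that moment; what a row does not reach only later rows make up. A row lasts 1/10 s, in which the tool goes at most 50 mm and 8.59 degrees, less where a joint would pass 70% of its speed; a pose out of reach is approached as far as the arm can. A call with a gripper value outside its range is refused whole. The fingers move at their own pace and stop on an object; the grip force is fixed at half the most. Time passes only in rows, so rows that repeat a pose let the fingers close. It gives the time, the measured TCP pose, the force, the opening and the grip force at its end, in the units of the state.
- robot.get_obs(): the state, without advancing time (a new reading comes with each control period).
- robot.snapshot(name): name is "side" or "top" or "wrist"; returns a dict with "image" (400x640x3 uint8, red, green, blue), "depth" (400x640 float32, m along the optical axis (not along the pixel's ray), 0 where there is no reading), "fov_y" (degrees; the focal length in pixels is half the picture's height over the tangent of half this angle, whatever the lens; pixels are square), "cx", "cy" (the principal point, pixels), "origin" and "orientation" of the camera in the world; the wrist camera has in their place "T_tool_cam" (4x4, takes a point from camera to tool coordinates, whose origin is the TCP and whose axes are the flange's). Camera axes: x right, y up, looking along -z (the intrinsics and any distortion apply to the point x, -y, -z); pixel columns grow to the right and rows downward; lengths in m; the calibration is good to about 2 mm. A picture is of the moment at which its call begins: read the wrist's pose just before it.
- robot.close_job(): hands the job in; it is judged then, once.
The state is a dict: "time": time; "joint_positions": joint angles; "qvel": joint speeds; "joint_torque": joint torques, N m; "tool_pos": TCP position; "ee_rot": TCP orientation; "wrist_force": force on the tool from outside, world axes, zero at the start; "wrist_torque": the same for the moment, N m; "width": finger opening in m; "finger_force": force on a finger pad.
Only numpy, scipy, OpenCV 4.12 (cv2) and the standard library are available. Lean on these libraries where they do the work, as an engineer would, in place of code of your own. Each camera call takes 0.05 s, during which the arm holds its last target. There are 200 camera calls.

### The job

Get the soldering place ready by pushing only, with the fingertips or the outside of the fingers. Tip the soldering brick, which stands on its long edge, over onto its clean face so that it lies flat on the bench right beside where it stood with its scorched brown face up, and push the leaning heat shield up until it stands fully upright against its stop. Do not pinch, lift or carry anything, and leave the jar, the torch and the bench block where they are.

Things in the scene. Friction and masses are not known exactly. Their poses are not given: they have to be found in the camera images.
- brick: Loose soldering brick, 30 x 140 x 75 mm (its x, y, z), about 0.35 kg, standing on its long edge at any yaw. Origin: centre of its underside as it stands. +x: normal of the scorched brown face (8 mm brown layer, also seen as a stripe on the top edge); -x: normal of the pale clean face; z up while it stands. A few N near its top tips it without sliding; it topples past 22 degrees.
- brick_center (a point): Centre of the brick, 37.5 mm above the bench while it stands, 15 mm when it lies flat. When the brick is tipped by a push, the face that was pushed ends up on top.
- shield_stand: Fixed dark steel foot plate of the heat shield, 60 x 180 x 10 mm (x, y, z), with hinge ears at its ends up to 30 mm high. Origin: centre of its underside, on the bench. +x: the direction in which the leaf leans over, away from the robot side; y: along the hinge.
- shield_hinge (a point): Middle of the hinge line, 22 mm above the bench, above the foot plate's origin; axes as the foot plate's.
- shield (a joint): Lean of the copper-coloured leaf, rad: 0 = upright against its stop, 1.2 = leaning furthest towards the foot plate's +x; starts at 0.6 to 1.0. Stiff hinge: the leaf stays where it is left, and takes about 2 to 4 N at its top edge to move. Leaf 152 mm wide, 4 mm thick, with a rolled top edge of 8 mm diameter.
- shield_top (a point): Middle of the leaf's rolled top edge (its axis), 140 mm from the hinge line.
- flux_jar: Small white jar with a blue lid, 40 mm diameter, 50 mm high, loose bystander. Origin: centre of its underside.
- torch: Hand torch lying on the bench, black handle and brass nozzle, 160 mm long along its y (-80 to +80 mm), 25 mm high, loose bystander. Origin: on the bench under its middle.
- bench_block: Small steel block on a wooden base, 50 x 50 x 27 mm, loose bystander. Origin: centre of its underside.
Mind the look-alikes: they are no part of the job. Of the things like the brick, leave any that is blue or yellow; of the rest the larger one is meant.

How it is judged:
By the outcome, as a careful person would: the job done as asked, in the order asked, and still so for the second after the job is handed in, with the robot touching nothing.
It also fails if it takes over 50 s, if anything falls off the work surface, if the arm or the gripper's body presses on something with over 40 N, if the wrist force passes 120 N, or if a joint passes its speed limit or range.

## Working session

There is one attempt and no reset: what is moved stays moved. The work goes in short steps, Python scripts to look and compute and a tool call to move; the robot and the scene stay as the last step left them, time stands still between calls to the robot, and variables do not carry over. Pictures are saved under pics/ and viewed, at most 10 in all, crops included, and the job is handed in when it is done.

Besides the shell and the picture viewer there is one more tool, called after "Request:" in YAML: its name, and indented under it one key for each argument. move_arm: Moves the arm, as the interface text tells. Its arguments: {"type":"object","properties":{"deltas":{"type":"array","items":{"type":"number"}}},"required":["deltas"]}

```bash
mkdir -p pics
cat > h.py <<'E'
import numpy as np, cv2, pickle
from bench import robot
from scipy.spatial.transform import Rotation as R
def rot(o):
    o=np.array(o,float)
    if o.shape==(3,3): return o
    if o.size==4: print("quat",o); return R.from_quat(o).as_matrix()
    return R.from_euler('xyz',o).as_matrix()
def snap(n,f=None):
    o=robot.get_obs(); s=robot.snapshot(n)
    if n=='wrist':
        T=np.eye(4);T[:3,:3]=rot(o['ee_rot']);T[:3,3]=o['tool_pos'];T=T@np.array(s['T_tool_cam'])
    else:
        T=np.eye(4);T[:3,:3]=rot(s['orientation']);T[:3,3]=s['origin']
    s['T']=T
    if f: cv2.imwrite(f'pics/{f}.png',s['image'][:,:,::-1]); pickle.dump(s,open(f'pics/{f}.pkl','wb'))
    return s
def cloud(s):
    d=s['depth'];h,w=d.shape;f=h/2/np.tan(np.radians(s['fov_y'])/2)
    v,u=np.mgrid[:h,:w]
    P=np.stack([(u-s['cx'])/f*d,-(v-s['cy'])/f*d,-d],-1)
    P=P@s['T'][:3,:3].T+s['T'][:3,3]; P[d<=0]=np.nan
    return P
E
python3 - <<'E'
from h import *
for n in('top','side'):
    s=snap(n,n+'0'); print({k:v for k,v in s.items() if k not in('image','depth')})
print(robot.get_obs())
E
```

```text
{'fov_y': 54.076255062864604, 'cx': 319.90694971164135, 'cy': 205.12898343440617, 'origin': array([0.48757288, 0.09378987, 1.15441733]), 'orientation': array([ 0.06885736, -0.00770335, -1.54765445]), 'T': array([[ 0.02313912,  0.99735088, -0.06896236,  0.48757288],
       [-0.99970258,  0.02361484,  0.00609087,  0.09378987],
       [ 0.00770327,  0.06880092,  0.99760067,  1.15441733],
       [ 0.        ,  0.        ,  0.        ,  1.        ]])}
{'fov_y': 44.46287632260355, 'cx': 321.2712902281562, 'cy': 194.72716139519284, 'origin': array([0.32672242, 0.78900037, 0.95311671]), 'orientation': array([ 7.36061976e-01, -1.65699583e-03, -2.83597193e+00]), 'T': array([[-0.95365906,  0.2240524 , -0.20083555,  0.32672242],
       [-0.30088478, -0.70644032,  0.64063283,  0.78900037],
       [ 0.001657  ,  0.67137366,  0.74111717,  0.95311671],
       [ 0.        ,  0.        ,  0.        ,  1.        ]])}
{'time': 0.1, 'joint_positions': array([-1.30509671e+00,  8.78862087e-02,  1.37207935e+00, -3.22784199e-05,
        1.68358055e+00, -1.03075628e-01]), 'qvel': array([ 0.00052937, -0.00122641, -0.00222012, -0.0009751 , -0.00012889,
       -0.00073707]), 'joint_torque': array([ 3.30574490e-03, -3.41251409e+01, -3.03300762e+01,  7.21255573e-02,
        3.04177066e-02, -1.06658626e-04]), 'tool_pos': array([ 0.19813071, -0.51255658,  0.20443047]), 'ee_rot': array([-3.13964627e+00, -1.69086609e-04,  3.68771476e-01]), 'wrist_force': array([-0.54910773,  0.37281762,  0.93583521]), 'wrist_torque': array([ 0.06990602, -0.04136693, -0.04333506]), 'finger_force': 0.0, 'width': 0.09386643127483188}
```

View pics/top0.png

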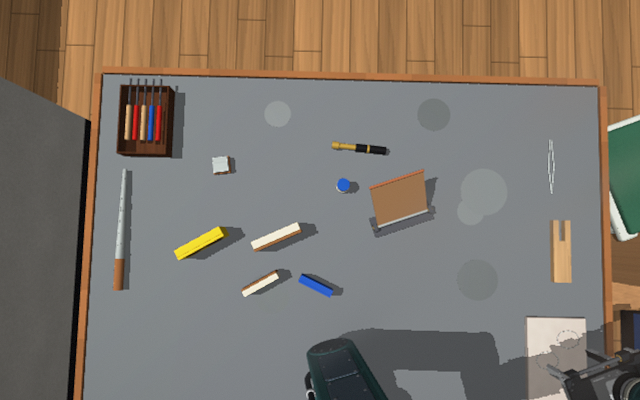

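View pics/side0.png

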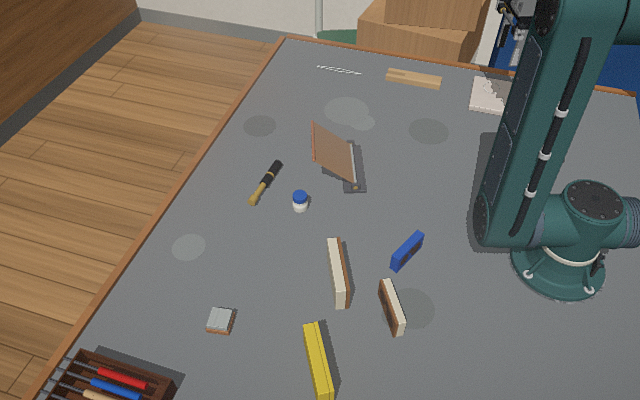

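The brick candidates in the top view are: large white/brown at (276,236), small white/brown at (261,284), yellow at (200,243) and blue at (316,285). The large one at (276,236) is meant, with its brown face toward the robot. The shield leaf is at (400,198), the jar at (344,185), the torch at (360,148) and the block at (222,165).

Run:
```python
from h import *
s=pickle.load(open('pics/top0.pkl','rb')); t=pickle.load(open('pics/side0.pkl','rb'))
def rep(name,s,box,z0,z1):
    P=cloud(s); u0,v0,u1,v1=box; p=P[v0:v1,u0:u1].reshape(-1,3); p=p[np.isfinite(p[:,2])]
    q=p[(p[:,2]>z0)&(p[:,2]<z1)]
    if len(q)<4: print(name,'none',len(q)); return
    r=cv2.minAreaRect((q[:,:2]*1000).astype(np.float32)); 
    print(name,len(q),'c',np.round(q.mean(0),4),'rect',np.round(r[0],1),np.round(r[1],1),round(r[2],1),'zq',np.round(np.percentile(q[:,2],[5,50,95]),4), 'corners',np.round(cv2.boxPoints(r)).tolist())
for n,S,b in(('T',s,(240,215,312,256)),('S',t,(318,230,358,315))):
    rep('brick '+n,S,b,.065,.09)
for n,S,b in(('T',s,(236,262,290,300)),('S',t,(370,270,412,340))):
    rep('small '+n,S,b,.03,.09)
rep('jar T',s,(330,172,358,200),.04,.06); rep('jar S',t,(286,184,314,216),.04,.06)
rep('torch T',s,(322,134,395,160),.01,.04)
rep('block T',s,(205,148,240,180),.018,.04)
for n,S,b in(('T',s,(362,160,440,242)),('S',t,(300,110,372,200))):
    P=cloud(S); u0,v0,u1,v1=b; C=P[v0:v1,u0:u1].reshape(-1,3);I=S['image'][v0:v1,u0:u1].reshape(-1,3).astype(int)
    m=(I[:,0]-I[:,2]>30)&np.isfinite(C[:,2])&(C[:,2]>.03); q=C[m]
    c=q.mean(0);_,_,V=np.linalg.svd(q-c,full_matrices=False);nn=V[2]*np.sign(V[2][2])
    print('leaf',n,len(q),c.round(4),'n',nn.round(3),'lean',np.arccos(np.hypot(nn[0],nn[1])).round(3),'yaw up',np.degrees(np.arctan2(-nn[1],-nn[0])).round(1),'zmax',np.percentile(q[:,2],[1,50,99]).round(4))
    qq=q[q[:,2]>np.percentile(q[:,2],93)]; print(' top edge',qq.mean(0).round(4)); rep(' leafrect',S,b,.03,.2); 
# background table z check
print('table',np.nanmedian(cloud(s)[200:260,450:500,2]),np.nanmedian(cloud(t)[300:340,250:290,2]))
cv2.imwrite('pics/crop.png',np.hstack([cv2.resize(s['image'][205:265,235:315,::-1],(400,300),interpolation=2),cv2.resize(t['image'][225:315,300:420,::-1],(400,300),interpolation=2)]))
```

```text
brick T 560 c [0.472  0.2082 0.0728] rect [472.1 208.2] [ 30. 140.] 24.9 zq [0.0696 0.0729 0.0761] corners [[429.0, 265.0], [488.0, 138.0], [515.0, 151.0], [456.0, 278.0]]
brick S 808 c [0.4696 0.212  0.0737] rect [471.7 206.9] [ 30.4 142.8] 25.1 zq [0.07   0.074  0.0765] corners [[428.0, 265.0], [488.0, 136.0], [516.0, 149.0], [455.0, 278.0]]
small T 349 c [0.3424 0.2496 0.0551] rect [341.4 250.6] [ 23.3 108. ] 30.2 zq [0.0493 0.056  0.0592] corners [[304.0, 291.0], [358.0, 198.0], [379.0, 210.0], [324.0, 303.0]]
small S 730 c [0.3398 0.2559 0.0526] rect [340.8 250.3] [ 24.3 109.8] 30.2 zq [0.0343 0.0559 0.0591] corners [[303.0, 292.0], [358.0, 197.0], [379.0, 209.0], [324.0, 304.0]]
jar T 123 c [0.624  0.0241 0.0481] rect [624.3  24.2] [31.8 31.5] 1.3 zq [0.0449 0.0482 0.0516] corners [[608.0, 40.0], [609.0, 8.0], [641.0, 9.0], [640.0, 40.0]]
jar S 149 c [0.623  0.0253 0.0485] rect [623.2  24.8] [32.6 38.3] 18.5 zq [0.0428 0.0487 0.0524] corners [[602.0, 38.0], [614.0, 1.0], [645.0, 12.0], [633.0, 48.0]]
torch T 384 c [ 0.7371 -0.0269  0.0196] rect [738.9 -22. ] [159.6  23.5] 84.6 
[... 287 characters left out ...]
5917 -0.1302  0.0739] n [-0.603 -0.215  0.768] lean 0.876 yaw up 19.7 zmax [0.0309 0.0744 0.115 ]
 top edge [ 0.6344 -0.1148  0.1132]
 leafrect 2060 c [ 0.5912 -0.1295  0.0737] rect [ 584.3 -127.4] [117.2 172.6] 22.1 zq [0.0341 0.0743 0.1119] corners [[498.0, -70.0], [562.0, -229.0], [671.0, -185.0], [606.0, -25.0]]
leaf S 1477 [ 0.5885 -0.126   0.0746] n [-0.602 -0.213  0.769] lean 0.878 yaw up 19.5 zmax [0.031  0.0749 0.1156]
 top edge [ 0.6349 -0.117   0.1143]
 leafrect 1579 c [ 0.5895 -0.1207  0.0732] rect [585.4 -97.6] [150.4 236.9] 19.4 zq [0.0346 0.0728 0.1132] corners [[475.0, -11.0], [554.0, -234.0], [696.0, -184.0], [617.0, 39.0]]
table -0.0021187516724641142 -0.0009553660973292133
```

View pics/crop.png

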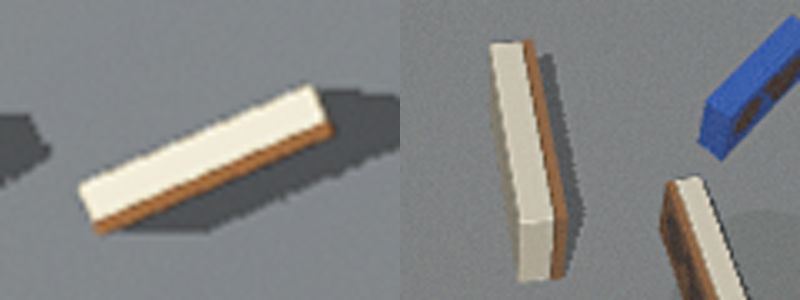

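The crop confirms it: the large brick's brown stripe and face look toward the robot, away from the jar and block. Both views agree: centre (0.472, 0.2075), top at about 0.074, 30x140 mm. So I push along d = (0.907, 0.421).

```bash
cat >> h.py <<'E'
def delta(p,yaw):
    o=robot.get_obs(); A=rot(o['ee_rot']); B=R.from_euler('xyz',[np.pi,0,yaw]).as_matrix()
    return np.round(R.from_matrix(A.T@B).as_rotvec(),4), np.round(A.T@(np.array(p)-o['tool_pos'])*100,2)
E
python3 - <<'E'
from h import *
print(delta((.4267,.1865,.22),.4346))
E
```

```text
(array([-0.0019, -0.0002, -0.0658]), array([ 46.52, -56.97,  -1.44]))
```

Request:
move_arm:
  deltas: [0, 0, -0.066, 46.5, -57, -1.4, -1, 0, 0, -0.066, 46.5, -57, -1.4, -1, 0, 0, -0.066, 46.5, -57, -1.4, -1, 0, 0, -0.066, 46.5, -57, -1.4, -1, 0, 0, -0.066, 46.5, -57, -1.4, -1, 0, 0, -0.066, 46.5, -57, -1.4, -1, 0, 0, -0.066, 46.5, -57, -1.4, -1, 0, 0, -0.066, 46.5, -57, -1.4, -1]

```text
time: 0.9
tool_pos: [0.3222, -0.1309, 0.2128]
ee_rot: [3.141, -0.0, 0.434]
wrist_force: [1.3, 0.2, -0.1]
width: 0.0938
finger_force: 0.0
```

Run:
```python
from h import *
print(delta((.4267,.1865,.20),.4346))
```

```text
(array([ 0.0002, -0.0003, -0.0008]), array([ 22.82, -24.41,   1.28]))
```

Request:
move_arm:
  deltas: [0, 0, 0, 22.8, -24.4, 1.2, -1, 0, 0, 0, 22.8, -24.4, 1.2, -1, 0, 0, 0, 22.8, -24.4, 1.2, -1, 0, 0, 0, 22.8, -24.4, 1.2, -1, 0, 0, 0, 22.8, -24.4, 1.2, -1, 0, 0, 0, 22.8, -24.4, 1.2, -1, 0, 0, 0, 22.8, -24.4, 1.2, -1, 0, 0, 0, 22.8, -24.4, 1.2, -1]

```text
time: 1.7
tool_pos: [0.4262, 0.1878, 0.1996]
ee_rot: [-3.14, 0.002, 0.44]
wrist_force: [-0.8, -0.0, -0.2]
width: 0.0939
finger_force: 0.0
```

Run:
```python
from h import *
print(delta((.4267,.1865,.065),.4346))
s=snap('wrist','w1'); P=cloud(s); q=P[(P[...,2]>.065)&(P[...,2]<.09)&(abs(P[...,0]-.472)<.06)&(abs(P[...,1]-.207)<.09)]
r=cv2.minAreaRect((q[:,:2]*1000).astype(np.float32)) if len(q)>5 else None; print(len(q),r, np.median(q[:,2]) if len(q) else 0)
```

```text
(array([-0.0015,  0.0023,  0.0058]), array([ 0.02,  0.16, 13.46]))
3689 ((474.1034240722656, 206.0044708251953), (30.02440071105957, 139.94927978515625), 25.106311798095703) 0.07548609553978408
```

View pics/w1.png

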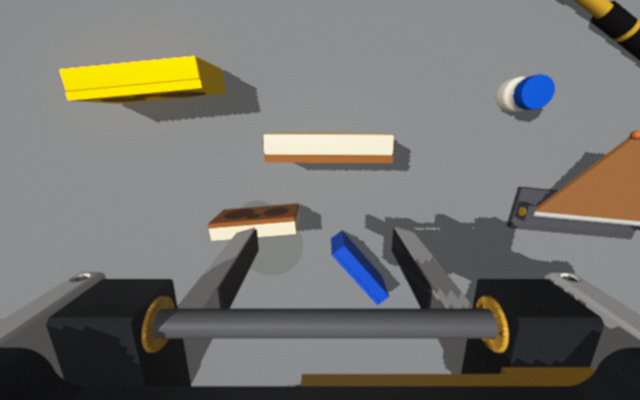

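The wrist view shows the brick centred ahead at (328,147) with its brown face toward the gripper, at (0.474, 0.206), height 0.0755. The fingers come down clear of the small brick. Now I descend and approach.

Request:
move_arm:
  deltas: [0, 0, 0.006, 0, 0.2, 5, -1, 0, 0, 0.006, 0, 0.2, 9, -1, 0, 0, 0.006, 0, 0.2, 13, -1, 0, 0, 0.006, 0, 0.2, 13.3, -1, 0, 0, 0.006, 0, 0.2, 13.3, -1, 0, 0, 0.006, 1.0, 0.2, 13.3, -1, 0, 0, 0.006, 2, 0.2, 13.3, -1, 0, 0, 0.006, 2, 0.2, 13.3, -1]

```text
time: 2.55
tool_pos: [0.4483, 0.192, 0.0704]
ee_rot: [3.141, -0.005, 0.429]
wrist_force: [0.2, -0.4, 0.6]
width: 0.0942
finger_force: 0.0
```

Request:
move_arm:
  deltas: [0, 0, 0, 0.2, 0, 0.4, -1, 0, 0, 0, 0.6, 0, 0.4, -1, 0, 0, 0, 1.0, 0, 0.4, -1, 0, 0, 0, 1.3, 0, 0.4, -1, 0, 0, 0, 1.6, 0, 0.4, -1, 0, 0, 0, 1.9, 0, 0.4, -1, 0, 0, 0, 2.2, 0, 0.4, -1, 0, 0, 0, 2.4, 0, 0.4, -1]

```text
time: 3.35
tool_pos: [0.4676, 0.2012, 0.0641]
ee_rot: [3.141, -0.0, 0.429]
wrist_force: [-0.6, 0.1, -0.2]
width: 0.0939
finger_force: 0.2
```

```bash
cat > b.py <<'E'
from h import *
import sys
o=robot.get_obs(); print(o['tool_pos'].round(4),o['wrist_force'].round(1))
s=snap('side',sys.argv[1]); P=cloud(s); I=s['image'].astype(int)
m=(np.hypot(P[...,0]-.49,P[...,1]-.215)<.13)&(P[...,2]>.008)&(P[...,2]<.1)&(I[...,0]-I[...,2]>8)&(I[...,1]>60)
m[:, 365:]=0; q=P[m]
u=(q[:,:2]-[.474,.206])@[.907,.421]; v=(q[:,:2]-[.474,.206])@[-.421,.907]
print(len(q),'u',np.percentile(u,[1,50,99]).round(3),'v',np.percentile(v,[1,99]).round(3),'z',np.percentile(q[:,2],[2,50,99]).round(3))
E
python3 b.py s2
```

```text
[0.4676 0.2012 0.0641] [-0.6  0.1 -0.2]
918 u [-0.013  0.018  0.033] v [-0.065  0.073] z [0.013 0.073 0.081]
```

It's tilting about 14° without sliding. I continue slowly past the tipping point.

Request:
move_arm:
  deltas: [0, 0, 0, 0.3, 0, 0, -1, 0, 0, 0, 0.6, 0, 0, -1, 0, 0, 0, 0.8, 0, 0, -1, 0, 0, 0, 1.0, 0, 0, -1, 0, 0, 0, 1.2, 0, 0, -1, 0, 0, 0, 1.4, 0, 0, -1, 0, 0, 0, 1.4, 0, 0, -1, 0, 0, 0, 1.4, 0, 0, -1]

```text
time: 4.2
tool_pos: [0.4799, 0.2069, 0.064]
ee_rot: [3.141, 0.0, 0.429]
wrist_force: [-0.4, 0.1, 0.6]
width: 0.0941
finger_force: 0.0
```

```bash
python3 b.py s3
```

```text
[0.4799 0.2069 0.064 ] [-0.4  0.1  0.6]
1915 u [0.017 0.055 0.09 ] v [-0.067  0.072] z [0.012 0.029 0.033]
```

The brick lies flat: top at 0.030, spanning 17–90 mm ahead of where its centre stood. I retreat up and go to the far side of the shield.

Request:
move_arm:
  deltas: [0, 0, 0, -1, 0, -5, -1, 0, 0, 0, -1, 0, -10, -1, 0, 0, 0, -1, 0, -15, -1, 0, 0, 0, -1, 0, -16, -1, 0, 0, 0, -1, 0, -16, -1]

```text
time: 4.75
tool_pos: [0.4721, 0.2031, 0.2272]
ee_rot: [3.141, -0.006, 0.429]
wrist_force: [0.5, 0.4, -0.5]
width: 0.0939
finger_force: 0.0
```

Run:
```python
from h import *
print(robot.get_obs()['tool_pos'],delta((.667,-.101,.22),.342))
```

```text
[0.4721224  0.20313137 0.22722417] (array([ 0.0007, -0.0064,  0.0868]), array([ 5.07, 35.76,  0.79]))
```

Request:
move_arm:
  deltas: [0, 0, 0.087, 5.1, 35.8, 0.5, -1, 0, 0, 0.087, 5.1, 35.8, 0.5, -1, 0, 0, 0.087, 5.1, 35.8, 0.5, -1, 0, 0, 0.087, 5.1, 35.8, 0.5, -1, 0, 0, 0.087, 5.1, 35.8, 0.5, -1, 0, 0, 0.087, 5.1, 35.8, 0.5, -1, 0, 0, 0.087, 5.1, 35.8, 0.5, -1, 0, 0, 0.087, 5.1, 35.8, 0.5, -1]

```text
time: 5.55
tool_pos: [0.6661, -0.1065, 0.213]
ee_rot: [-3.139, 0.007, 0.336]
wrist_force: [0.2, 0.3, -1.2]
width: 0.0938
finger_force: 0.0
```

Run:
```python
from h import *
s=snap('wrist','w2')
print(robot.get_obs()['tool_pos'],delta((.667,-.101,.088),.342))
P=cloud(s); I=s['image'].astype(int)
q=P[(P[...,2]>.03)&(P[...,2]<.14)&(abs(P[...,0]-.59)<.12)&(abs(P[...,1]+.13)<.12)&(I[...,0]-I[...,2]>30)]
print(len(q)); 
if len(q)>50:
    e=q@np.array([.942,.335,0]); print('u max',np.percentile(e,[50,99]),'zmax',np.percentile(q[:,2],99))
```

```text
[ 0.6660023  -0.10580847  0.21333816] (array([-0.0029,  0.0068, -0.0053]), array([ 0.34, -0.38, 12.53]))
5806
u max [0.52705444 0.5644802 ] zmax 0.11661916317804509
```

View pics/w2.png

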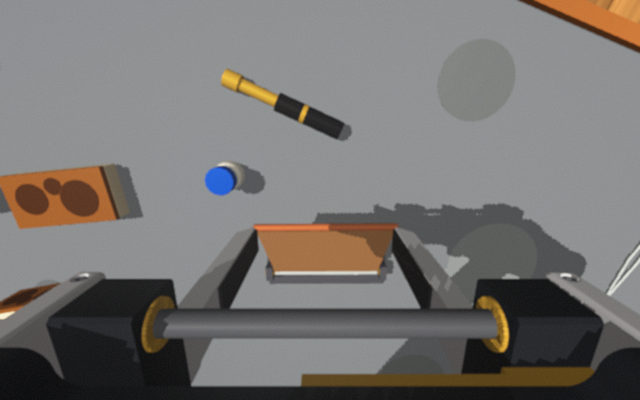

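The brick lies scorched face up at (60,197). The leaf's top edge at (325,227) is centred between the fingertips and about 20 mm on the robot side of them. I descend behind it.

Request:
move_arm:
  deltas: [0, 0.007, 0, 0.4, -0.4, 4, -1, 0, 0.007, 0, 0.4, -0.4, 8, -1, 0, 0.007, 0, 0.4, -0.4, 11, -1, 0, 0.007, 0, 0.4, -0.4, 12.4, -1, 0, 0.007, 0, 0.4, -0.4, 12.4, -1, 0, 0.007, 0, 0.4, -0.4, 12.4, -1]

```text
time: 6.2
tool_pos: [0.6688, -0.0959, 0.0962]
ee_rot: [3.141, -0.008, 0.343]
wrist_force: [0.4, -0.1, 0.6]
width: 0.0941
finger_force: 0.0
```

Request:
move_arm:
  deltas: [0, 0, 0, -0.5, 0, 0.4, -1, 0, 0, 0, -1.5, 0, 0.4, -1, 0, 0, 0, -2.5, 0, 0.4, -1, 0, 0, 0, -3.5, 0, 0.4, -1, 0, 0, 0, -4.5, 0, 0.4, -1, 0, 0, 0, -5.5, 0, 0.4, -1, 0, 0, 0, -6.5, 0, 0.4, -1, 0, 0, 0, -7.5, 0, 0.4, -1]

```text
time: 7.0
tool_pos: [0.614, -0.1204, 0.1079]
ee_rot: [3.123, -0.05, 0.345]
wrist_force: [12.1, 4.0, 14.9]
width: 0.0941
finger_force: 6.4
```

```bash
cat > l.py <<'E'
from h import *
import sys
o=robot.get_obs(); print(o['tool_pos'].round(4),o['wrist_force'].round(1),'tcp u',o['tool_pos']@np.array([.942,.335,0]))
for n in('side','top'):
    s=snap(n,n+sys.argv[1]); P=cloud(s); I=s['image'].astype(int)
    u=P@np.array([.942,.335,0]); v=P@np.array([-.335,.942,0])
    m=(u>.42)&(u<.6)&(abs(v+.319)<.085)&(P[...,2]>.035)&(P[...,2]<.175)&(I[...,0]-I[...,2]>25)
    q=P[m]
    if len(q)<20: print(n,'few',len(q)); continue
    a=np.polyfit(q[:,2],u[m],1); t=q[:,2]>np.percentile(q[:,2],90)
    print(n,len(q),'lean',np.arctan(a[0]).round(3),'zmax',np.percentile(q[:,2],99).round(4),'u',np.percentile(u[m],[1,50,99]).round(4),'top u',u[m][t].mean().round(4))
E
python3 l.py 4
```

```text
[ 0.614  -0.1204  0.1079] [12.1  4.  14.9] tcp u 0.5380295052981673
side 400 lean 0.535 zmax 0.1464 u [0.4571 0.4837 0.5245] top u 0.5209
top 367 lean 0.483 zmax 0.1026 u [0.4572 0.4742 0.4924] top u 0.4902
```

The leaf is following, lean about 0.5, but the edge drags the fingers up (15 N vertical). I'll rise with the arc to avoid rubbing.

Request:
move_arm:
  deltas: [0, 0, 0, 0, 0, -1, -1, 0, 0, 0, 0, 0, -2, -1, 0, 0, 0, 0, 0, -2.5, -1, 0, 0, 0, 0, 0, -2.5, -1]

```text
time: 7.5
tool_pos: [0.5975, -0.1222, 0.1164]
ee_rot: [3.141, -0.007, 0.341]
wrist_force: [1.0, 0.0, 0.1]
width: 0.0939
finger_force: 0.4
```

```bash
python3 l.py 5
```

```text
[ 0.5975 -0.1222  0.1164] [1.  0.  0.1] tcp u 0.5218797755634551
side 189 lean 0.42 zmax 0.1547 u [0.4554 0.4763 0.5101] top u 0.507
top 308 lean 0.411 zmax 0.1052 u [0.4564 0.4707 0.4864] top u 0.4843
```

View pics/side5.png

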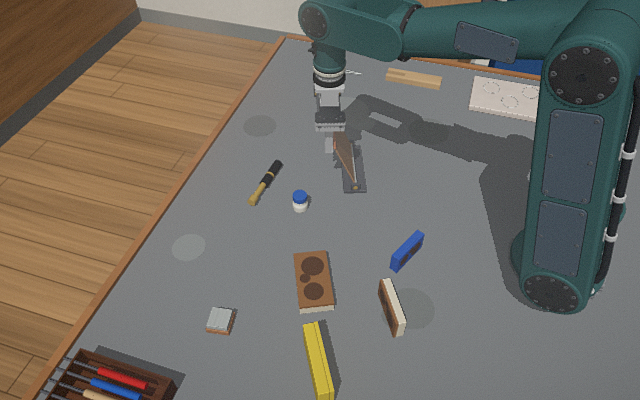

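Brick flat with scorched face up; the fingers touch the leaf at (332,145). I continue gently along the arc.

Request:
move_arm:
  deltas: [0, 0, 0, -0.5, 0, -0.3, -1, 0, 0, 0, -1, 0, -0.5, -1, 0, 0, 0, -1.5, 0, -0.7, -1, 0, 0, 0, -2, 0, -0.9, -1, 0, 0, 0, -2.5, 0, -1, -1, 0, 0, 0, -3, 0, -1.1, -1, 0, 0, 0, -3.5, 0, -1.2, -1, 0, 0, 0, -4, 0, -1.2, -1]

```text
time: 8.4
tool_pos: [0.5599, -0.1351, 0.1281]
ee_rot: [3.141, -0.008, 0.342]
wrist_force: [1.4, 1.9, 1.5]
width: 0.0939
finger_force: 1.4
```

```bash
python3 l.py 6
```

```text
[ 0.5599 -0.1351  0.1281] [1.4 1.9 1.5] tcp u 0.48220375023016776
side 86 lean 0.109 zmax 0.1671 u [0.4536 0.4632 0.4703] top u 0.4664
top few 14
```

Request:
move_arm:
  deltas: [0, 0, 0, -0.4, 0, 0, -1, 0, 0, 0, -0.8, 0, 0, -1, 0, 0, 0, -1.1, 0, 0, -1, 0, 0, 0, -1.4, 0, 0, -1, 0, 0, 0, -1.6, 0, 0, -1, 0, 0, 0, -1.6, 0, 0, -1, 0, 0, 0, -1.6, 0, 0, -1]

```text
time: 9.2
tool_pos: [0.5444, -0.1406, 0.1269]
ee_rot: [-3.141, -0.006, 0.342]
wrist_force: [1.3, -0.5, 1.0]
width: 0.094
finger_force: 0.7
```

Request:
move_arm:
  deltas: [0, 0, 0, -0.2, 0, 0, -1, 0, 0, 0, -0.4, 0, 0, -1, 0, 0, 0, -0.5, 0, 0, -1, 0, 0, 0, -0.5, 0, 0, -1, 0, 0, 0, -0.5, 0, 0, -1]

```text
time: 9.7
tool_pos: [0.5444, -0.1407, 0.1271]
ee_rot: [3.141, -0.017, 0.343]
wrist_force: [13.5, 3.3, -3.6]
width: 0.0942
finger_force: 6.8
```

```bash
python3 l.py 7
```

```text
[ 0.5444 -0.1407  0.1271] [13.5  3.3 -3.6] tcp u 0.46567996053663957
side 110 lean -0.008 zmax 0.1668 u [0.4479 0.4514 0.4531] top u 0.4503
top few 9
```

The force rises to about 14 N with no further motion, so the leaf is at its stop, lean about 0. I back off and go up.

Request:
move_arm:
  deltas: [0, 0, 0, 1, 0, 0, -1, 0, 0, 0, 3, 0, 0, -1, 0, 0, 0, 5, 0, 0, -1, 0, 0, 0, 5, 0, 0, -1, 0, 0, 0, 5, 0, -5, -1, 0, 0, 0, 5, 0, -10, -1, 0, 0, 0, 5, 0, -10, -1, 0, 0, 0, 5, 0, -10, -1]

```text
time: 10.6
tool_pos: [0.5863, -0.1263, 0.2292]
ee_rot: [3.14, -0.008, 0.341]
wrist_force: [-0.6, 0.1, -1.0]
width: 0.0939
finger_force: 0.0
```

```bash
python3 l.py 8; python3 b.py s8
python3 - <<'E'
from h import *
s=pickle.load(open('pics/side8.pkl','rb'));P=cloud(s)
for n,c,r in(('jar',(.6235,.0245),.04),('block',(.677,.381),.05)):
    m=(np.hypot(P[...,0]-c[0],P[...,1]-c[1])<r)&(P[...,2]>.018)&(P[...,2]<.06);print(n,P[m].mean(0).round(3),np.percentile(P[m][:,2],98))
E
```

```text
[ 0.5863 -0.1263  0.2292] [-0.6  0.1 -1. ] tcp u 0.5100048285173775
side 235 lean -0.001 zmax 0.1677 u [0.448  0.4522 0.4546] top u 0.451
top 121 lean -0.014 zmax 0.1669 u [0.4483 0.4527 0.4555] top u 0.4524
[ 0.5852 -0.1258  0.2256] [-0.2  0.4  0.4]
1989 u [0.016 0.053 0.09 ] v [-0.067  0.072] z [0.013 0.029 0.033]
jar [0.622 0.029 0.04 ] 0.05172389426560299
block [0.676 0.381 0.025] 0.02919270347488521
```

View pics/side8.png

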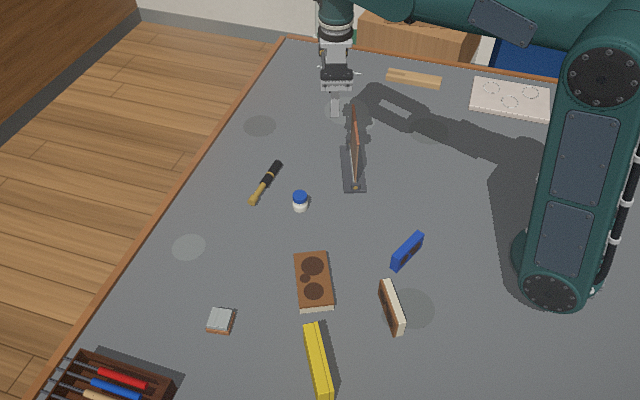

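The shield is upright at (354,140), lean about 0. The brick lies flat with its scorched face up at (314,281). The jar, torch and block are where they were, and the gripper is clear. I hand the job in.

```bash
python3 -c "
from bench import robot
print(robot.close_job())"
```

```text
the job is handed in; nothing more can be done
None
```

The job is handed in at about 11 s: the brick lies flat, scorched face up, right beside where it stood; the shield is upright against its stop (measured lean about 0); and the jar, torch and bench block are where they were.

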